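# Spring cartridge pressed to the marked height on a tester

## Robot

A 7-joint arm with a two-finger parallel gripper is mounted at the origin on a cart in front of the work surface, level with it; the furniture and walls round the work are solid. World frame = base frame: x ahead of the robot, y to its left, z up, the work surface at z = 0. Lengths are in m, angles in rad, forces in N, time in s.
With the tool pointing down it reaches from about 0.4 to 0.85 m from the base axis. Payload 4.5 kg.
Tool frame: the origin (TCP) lies midway between the tips of the shut fingers; the grasp point (between the pads) lies 19 mm behind it; z points along the fingers, y is the line along which they close (so a half turn about z gives the same grasp; the last joint's range is limited). The gripper opens to 88 mm and grips with 3 to 60 N. Pads are 18 mm wide; open, the fingers measure 123 mm over their backs; the gripper's body (75 mm by 187 mm) begins 45 mm behind the grasp point.
Start: joints at [1.163, 0.689, -0.195, 1.565, 0.157, 0.902, -0.215], TCP at [0.267, -0.565, 0.239] pointing down, gripper open.
Joint ranges: [-3.01, 3.01], [-0.46, 2.08], [-1.47, 1.51], [0.13, 2.56], [-1, 4.14], [0.04, 2.09], [-2.66, 2.66]. Speed limits (rad/s): [2.57, 2.57, 3.14, 3.14, 3.14, 3.14, 3.14].

## Interface

Orientations are given as a unit quaternion [w, x, y, z].
In Python, from rig import bot gives the robot as it stands. The module is installed in compiled form; this text tells all that it offers.
- The arm moves only by the tool step_arm, never from a script. Its argument "motion" is a list that holds one entry, the list of rows, each a list of 6 numbers: the shift along the tool's x, y, z in units of 0.5 m (1.0 is 0.5 m), then the turn, a rotation vector about the tool's x, y, z in units of 180 degrees (1.0 is 180 degrees). In form: [[[x, y, z, wx, wy, wz], ...]]. A call has 1 to 8 rows; each row is the pose to reach, as a shift and turn from the pose commanded when the call began, along the tool's axes at that moment, turning the shorter way round; what a row does not reach only later rows make up. A row lasts 1/8 s, in which the tool goes at most 62.5 mm and 10.7 degrees, less where a joint would pass 70% of its speed; a pose out of reach is approached as far as the arm can. A call with a number of a shift or a turn outside -1 to 1 is refused whole. A call with a gripper value outside its range is refused whole. "gripper" is the opening in per cent of the stroke, from 0 (shut) to 100 (fully open), set as the call begins (left out, the last holds). The fingers move at their own pace and stop on an object; the grip force is fixed at half the most. Time passes only in rows, so rows that repeat a pose let the fingers close. It gives the time, the measured TCP pose, the force, the opening and the grip force at its end, in the units of the state.
- bot.read_state(): the state, without advancing time (a new reading comes with each control period).
- bot.get_image(name): name is "scene" or "top" or "wrist"; returns a dict with "frame" (384x512x3 uint8, blue, green, red), "depth" (384x512 float32, m along the optical axis (not along the pixel's ray), 0 where there is no reading), "intrinsics" (3x3 intrinsics, pixels), "R" (3x3) and "t" (3): a world point X has camera coordinates R X + t; the wrist camera has in their place "tool_from_camera" (4x4, takes a point from camera to tool coordinates, whose origin is the TCP and whose axes are the flange's). Camera axes: x right, y down, z forward; pixel columns grow to the right and rows downward; lengths in m; the calibration is good to about 2 mm. A picture is of the moment at which its call begins: read the wrist's pose just before it.
- bot.sign_off(): hands the job in; it is judged then, once.
The state is a dict: "time": time; "joint_pos": joint angles; "joint_velocities": joint speeds; "effort": joint torques, N m; "tcp_pos": TCP position; "tcp_rot": TCP orientation; "contact_force": force on the tool from outside, world axes, zero at the start; "wrist_torque": the same for the moment, N m; "opening": opening from 0.0 (shut) to 1.0 (fully open); "grasp_force": force on a finger pad.
Only numpy, scipy, OpenCV 4.12 (cv2) and the standard library are available. Lean on these libraries where they do the work, as an engineer would, in place of code of your own. Each camera call takes 0.05 s, during which the arm holds its last target. There are 200 camera calls.

## Task

Check the spring cartridge on the spring tester: stand it upright, fully home in the round seat of the tester, then press its cap straight down, reading the force, until the flange just meets the tops of the two height-stop posts, and hold it there for two seconds with a few newtons on the posts (never more than 15 N on them beyond what the spring itself takes). Let the cap come all the way up again and leave the cartridge standing in the seat, with the tools and parts beside it left in place.

Things in the scene. Friction and masses are not known exactly. Their poses are not given: they have to be found in the camera images.
- tester: Low spring tester fixed to the bench, grey and steel, 132 mm (x) by 136 mm (y), 20 mm high, with a readout box (26 mm high) along its +x side. Origin on the bench, under the centre of the seat, z up. The seat is a round hole in the steel plate, 34.4 mm in diameter, 10 mm deep, with a 2 mm chamfer; its floor lies 10 mm above the origin.
- seat (a point): Centre of the floor of the tester's seat, 10 mm above the bench; the foot of the seated cartridge rests here.
- height_stop: The height stop of the tester: two fixed upright steel posts, 12 mm in diameter, 27 mm to the tester's +y and -y side of the seat's centre. Origin on the seat's axis, at the level of the flat post tops, which are the marked height. It is set anew each time: the post tops stand 44 to 52 mm above the bench. The posts are rigid.
- cartridge: Loose steel spring cartridge, about 0.17 kg, 86 mm high, upright. Origin: centre of its underside, z up. Foot: 32 mm diameter, 30 mm high, chamfered below. Then 20 mm of bare coil spring, then the cap: a flange of 57 mm diameter from 50 to 56 mm and a ribbed round knob of 30 mm diameter from 56 to 86 mm. The cap slides down into the foot against the spring; lifted by the knob, the whole cartridge comes along.
- plunger (a joint): How far the cap is pressed down into the cartridge, m: 0 free, 0.019 fully down. Spring force 2 N at 0, growing by 0.4 N per mm (5 to 9 N when the flange reaches the posts); on the posts the force climbs by about 10 N per mm or more.
- flange (a point): Centre of the underside of the cap's flange, on the cartridge's axis, 50 mm above its underside when the spring is free. In the seat it is then 60 mm above the bench and meets the posts after 8 to 16 mm of travel.
- hex_key_set: Folding hex key set, yellow, 22 x 92 x 24 mm, lying on the bench between the tester and the place of the cartridge; not part of the job.
- standing_bolt: Bolt of 34 mm standing on its head; not part of the job.
- spare_board: Small circuit board, 36 x 60 x 12 mm, lying flat; not part of the job.
Not all that is in view belongs to the job. What is shaped like the cartridge but blue is not meant.

How it is judged:
On the way, in this order (a step that is already met when the one before it is completed fails the run):
1. the cartridge stands upright and fully home in the seat (horizontal distance between cartridge and seat below 0.003 m and z of cartridge in the frame of tester between 0.0085 and 0.0118 m and angle between cartridge's own z axis and vertical below 0.06 rad), for 0.2 s.
2. the cap is pressed to the marked height: its flange bears on the height stop with more than 1 N for 1.5 s, the cartridge seated (all of step 1 and contact force between height_stop and cartridge above 1 N), for 1.5 s.
At the end, for the whole second after the job is handed in: The cartridge stands at rest in the seat: within 3 mm of its centre, its underside less than 1.8 mm above the floor, tilted less than 0.06 rad, the cap up (pressed less than 2 mm), released (all of step 1 and value of joint plunger below 0.002 m and linear speed of cartridge below 0.01 m/s); the robot touches nothing.
It fails at once if the flange bears on the height stop with more than 15 N (contact force between height_stop and cartridge above 15 N).
It fails at once if the hex key set is pushed more than 20 mm away (distance of hex_key_set from where it was at the start of the episode above 0.02 m).
It fails at once if the standing bolt is pushed more than 20 mm away (distance of standing_bolt from where it was at the start of the episode above 0.02 m).
It fails at once if the spare board is pushed more than 20 mm away (distance of spare_board from where it was at the start of the episode above 0.02 m).
It also fails if it takes over 58 s, if anything falls off the work surface, if the arm or the gripper's body presses on something with over 40 N, if the wrist force passes 120 N, or if a joint passes its speed limit or range.

## Working session

There is one attempt and no reset: what is moved stays moved. The work goes in short steps, Python scripts to look and compute and a tool call to move; the robot and the scene stay as the last step left them, time stands still between calls to the robot, and variables do not carry over. Pictures are saved under pics/ and viewed, at most 10 in all, crops included, and the job is handed in when it is done.

Besides the shell and the picture viewer there is one more tool, called after "Emit:" as a command line: name --argument value ..., lists and objects as JSON in quotes. step_arm: Moves the arm, as the interface text tells. Its arguments: {"type":"object","properties":{"motion":{"type":"array"},"gripper":{"type":"number"}},"required":["motion"]}

```bash
mkdir -p pics; cat > h.py <<'E'
import numpy as np, cv2
from rig import bot
from scipy.spatial.transform import Rotation as Rn
def grab(n):
    s=bot.read_state(); im=bot.get_image(n)
    K=np.array(im["intrinsics"]);d=im["depth"]
    v,u=np.indices(d.shape)
    P=np.stack([(u-K[0,2])/K[0,0]*d,(v-K[1,2])/K[1,1]*d,d],-1)
    if "R" in im: W=(P-np.array(im["t"]))@np.array(im["R"])
    else:
        T=np.array(im["tool_from_camera"]);q=s["tcp_rot"]
        W=(P@T[:3,:3].T+T[:3,3])@Rn.from_quat([q[1],q[2],q[3],q[0]]).as_matrix().T+np.array(s["tcp_pos"])
    W[d==0]=np.nan
    return im["frame"],W,s
E
python3 - <<'E'
from h import *
for n in ("scene","top"):
    f,W,s=grab(n); cv2.imwrite(f"pics/{n}1.png",f); np.save(f"{n}1.npy",W)
print(s)
E
```

```text
{'time': 0.05, 'joint_pos': array([ 1.16278368,  0.68996955, -0.19451794,  1.56628155,  0.15729832,
        0.90250594, -0.21509871]), 'joint_velocities': array([ 9.10496336e-04, -8.31153999e-05, -5.64616934e-04, -1.45085284e-03,
        2.49724551e-03,  1.10289129e-03,  9.32339237e-04]), 'effort': array([-1.61442811e-03, -5.29004931e+01, -1.27236195e+00, -1.54030341e+01,
       -5.24937815e-02,  1.61602384e-03,  1.95158304e-05]), 'tcp_pos': array([ 0.26693774, -0.56446198,  0.23793579]), 'tcp_rot': array([-8.49165959e-04,  9.75690111e-01,  2.19152965e-01, -2.54720550e-04]), 'contact_force': array([-0.08659683, -0.43342484,  0.72760638]), 'wrist_torque': array([-0.00443968,  0.00522507, -0.01744147]), 'grasp_force': 0.0, 'opening': 0.9992969655058145}
```

View pics/top1.png

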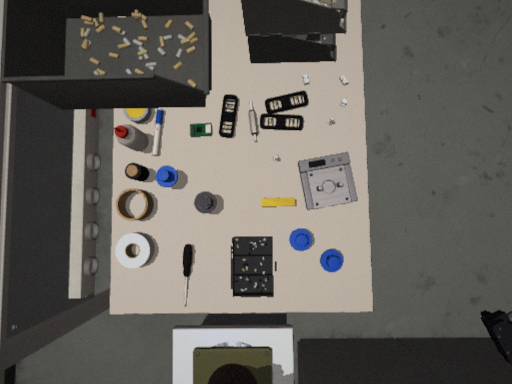

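View pics/scene1.png

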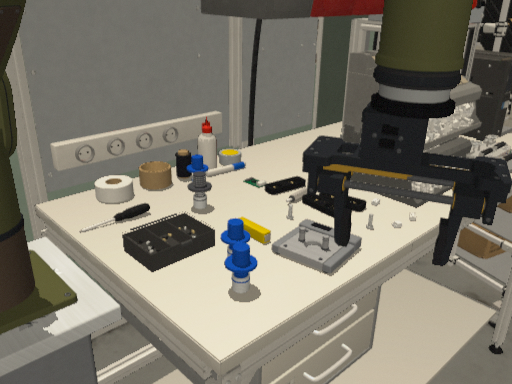

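The top view shows the dark grey cartridge at (205,202), the tester with its seat near (329,185), the yellow hex keys at (279,202), a bolt at (277,157), the board at (201,130) and blue decoys at (300,240), (332,260) and (167,177). The scene view agrees.

```bash
python3 - <<'E'
from h import *
W=np.load("top1.npy")
for n,(u,v) in dict(cart=(205,202),seat=(329,186),hexk=(279,202),bolt=(277,157),blue=(167,177)).items(): print(n,W[v,u].round(4))
def reg(u0,u1,v0,v1,z0,z1):
    P=W[v0:v1,u0:u1].reshape(-1,3);P=P[(P[:,2]>z0)&(P[:,2]<z1)]
    if len(P): print((u0,v0),len(P),P.mean(0).round(4),P.min(0).round(4),P.max(0).round(4))
reg(190,222,187,218,.075,.1); reg(190,222,187,218,.05,.06)
reg(295,360,150,212,.03,.06); reg(295,360,150,212,.016,.023);reg(295,360,150,212,.024,.028);reg(258,300,194,210,.01,.04)
f=cv2.imread("pics/top1.png")[140:222,180:370]
cv2.imwrite("pics/crop.png",cv2.resize(f,None,fx=4,fy=4,interpolation=cv2.INTER_CUBIC))
E
```

```text
cart [0.48   0.0564 0.0851]
seat [ 0.5205 -0.2642  0.0068]
hexk [ 0.4791 -0.1286  0.0228]
bolt [ 0.5981 -0.1254  0.0304]
blue [0.5438 0.1511 0.0874]
(190, 187) 123 [0.4818 0.0609 0.0845] [0.4677 0.0471 0.0761] [0.4953 0.0764 0.0889]
(190, 187) 249 [0.4818 0.0593 0.0552] [0.4554 0.0335 0.0503] [0.5095 0.0882 0.06  ]
(295, 150) 45 [ 0.521  -0.2607  0.0459] [ 0.51   -0.2931  0.0312] [ 0.5872 -0.2292  0.05  ]
(295, 150) 1753 [ 0.5234 -0.2603  0.019 ] [ 0.462  -0.3349  0.016 ] [ 0.6093 -0.171   0.023 ]
(295, 150) 379 [ 0.5836 -0.2511  0.0257] [ 0.5089 -0.3161  0.024 ] [ 0.6091 -0.1836  0.028 ]
(258, 194) 286 [ 0.481  -0.1268  0.0229] [ 0.4706 -0.1715  0.0164] [ 0.4923 -0.0809  0.0273]
```

View pics/crop.png

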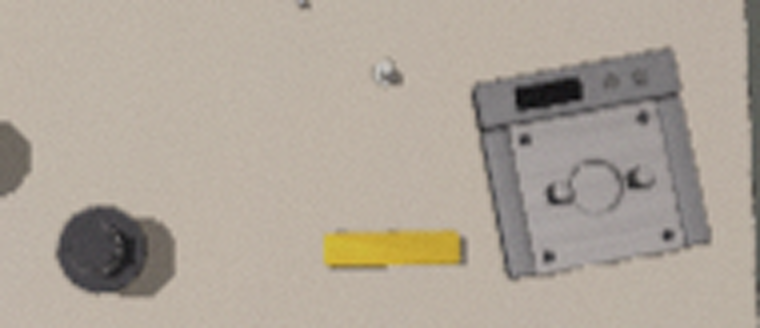

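Emit:
step_arm --motion '[[[0.72,-0.333,0,0,0,0.1406],[0.72,-0.333,0,0,0,0.1406],[0.72,-0.333,0,0,0,0.1406],[0.72,-0.333,0,0,0,0.1406],[0.72,-0.333,0,0,0,0.1406],[0.72,-0.333,0,0,0,0.1406],[0.72,-0.333,0,0,0,0.1406],[0.72,-0.333,0,0,0,0.1406]]]'

```text
time: 1.1
tcp_pos: [0.5225, -0.2583, 0.2383]
tcp_rot: [-0.001, 1.0, 0.002, -0.0]
contact_force: [-0.2, -0.6, -0.6]
opening: 1.001
grasp_force: 0.0
```

```bash
python3 - <<'E'
from h import *
f,W,s=grab("wrist"); cv2.imwrite("pics/w1.png",f); np.save("w1.npy",W)
print(s["tcp_pos"],s["tcp_rot"],s["joint_pos"],s["time"])
E
```

```text
[ 0.52254371 -0.25830142  0.23828641] [-5.56598019e-04  9.99997237e-01  2.28213941e-03 -8.41158009e-05] [ 0.39575217  0.62936305 -0.0258423   1.70194524  0.0196371   0.81110597
 -1.20490573] 1.1
```

View pics/w1.png

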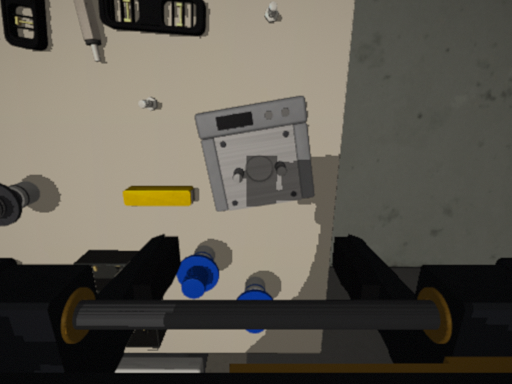

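The wrist view shows the seat at (260,168) between the posts at (239,175) and (281,169), and the cartridge at the left edge near (5,203).

```bash
python3 - <<'E'
from h import *
W=np.load("w1.npy");R=W[130:210,205:312].reshape(-1,3)
from scipy.optimize import least_squares
P=R[(R[:,2]>.038)&(R[:,2]<.06)&(R[:,0]<.56)]
ms=[]
for sg in (1,-1):
    Q=P[(P[:,1]+.26)*sg>0]; zt=np.median(Q[:,2]);Q=Q[abs(Q[:,2]-zt)<.003];ms.append((Q.min(0)+Q.max(0))/2); print(len(Q),zt,Q.mean(0).round(4),Q.min(0).round(4),Q.max(0).round(4))
print("mid",np.mean(ms,0))
Q=R[(R[:,2]<.014)&(np.hypot(R[:,0]-.521,R[:,1]+.261)<.025)];print("floor",len(Q),Q.mean(0),Q.min(0),Q.max(0))
Q=R[(R[:,2]>.016)&(R[:,2]<.022)];print("plate z",np.median(Q[:,2]))
Q=R[(R[:,2]>.015)&(R[:,2]<.03)];print(cv2.minAreaRect(Q[:,:2].astype(np.float32)*1000))
f=cv2.imread("pics/w1.png")[125:215,190:320]
cv2.imwrite("pics/w1c.png",cv2.resize(f,None,fx=6,fy=6,interpolation=cv2.INTER_CUBIC))
E
```

```text
75 0.04785491654038829 [ 0.5144 -0.2352  0.0479] [ 0.5088 -0.2412  0.0449] [ 0.5199 -0.2289  0.0497]
79 0.0475624548782384 [ 0.5232 -0.288   0.0477] [ 0.5178 -0.2933  0.0446] [ 0.5285 -0.2823  0.0496]
mid [ 0.51875886 -0.26143901  0.04720709]
floor 505 [ 0.51682725 -0.26156706  0.00979521] [ 0.50076766 -0.27835107  0.00748361] [ 0.53293265 -0.24479335  0.01394826]
plate z 0.019605957602210303
((518.0631103515625, -261.33087158203125), (108.18093872070312, 138.16146850585938), 2.9326488971710205)
```

View pics/w1c.png

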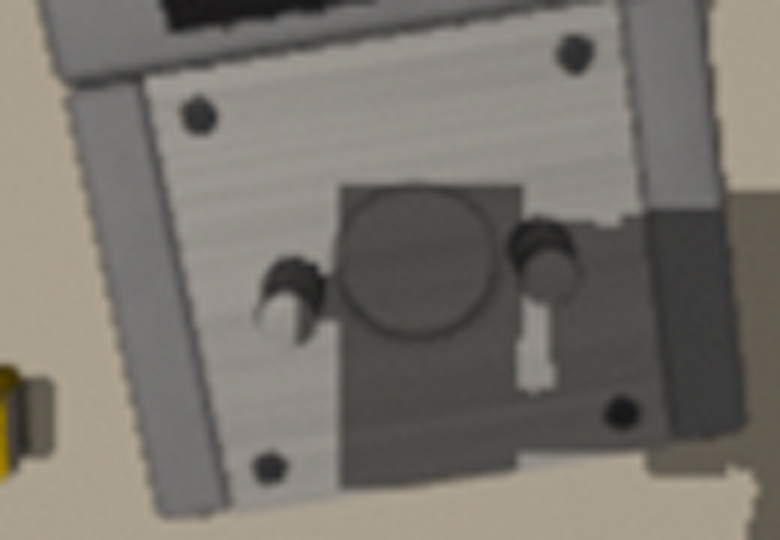

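The crop shows a clean seat rim centred at about (417,262), that is px (259.5,168.7) in the full view, with both posts standing clear. Next I hover over the cartridge.

Emit:
step_arm --motion '[[[-0.081,-0.637,0,0,0,0],[-0.081,-0.637,0,0,0,0],[-0.081,-0.637,0,0,0,0],[-0.081,-0.637,0,0,0,0],[-0.081,-0.637,0,0,0,0],[-0.081,-0.637,0,0,0,0],[-0.081,-0.637,0,0,0,0],[-0.081,-0.637,0,0,0,0]]]'

```text
time: 2.15
tcp_pos: [0.4812, 0.0548, 0.2387]
tcp_rot: [0.001, 1.0, -0.002, 0.0]
contact_force: [0.9, 0.1, 0.7]
opening: 1.001
grasp_force: 0.0
```

```bash
python3 - <<'E'
from h import *
f,W,s=grab("wrist"); cv2.imwrite("pics/w2.png",f); np.save("w2.npy",W)
print(s["tcp_pos"],s["tcp_rot"],s["joint_pos"],s["time"],s["contact_force"])
P=W.reshape(-1,3);P=P[np.hypot(P[:,0]-.482,P[:,1]-.06)<.04]
for a,b in((.083,.09),(.053,.06),(.025,.032)):
    Q=P[(P[:,2]>a)&(P[:,2]<b)]
    if len(Q): print(len(Q),Q.mean(0).round(4),Q.min(0).round(4),Q.max(0).round(4),(Q.min(0)+Q.max(0))/2)
E
```

```text
[0.48121469 0.05477411 0.23873568] [ 8.28040158e-04  9.99996684e-01 -2.43788252e-03  6.01980224e-05] [-0.22016416  0.50737729  0.01603058  1.98551948 -0.01016519  0.64900049
 -1.77372473] 2.15 [0.90354713 0.0534605  0.65773298]
563 [0.4811 0.0619 0.0856] [0.4667 0.0478 0.0832] [0.4951 0.076  0.0891] [0.48090894 0.06193464 0.08612515]
1064 [0.4848 0.0616 0.0556] [0.4523 0.0341 0.053 ] [0.5083 0.0899 0.06  ] [0.48029387 0.06203795 0.0564834 ]
```

View pics/w2.png

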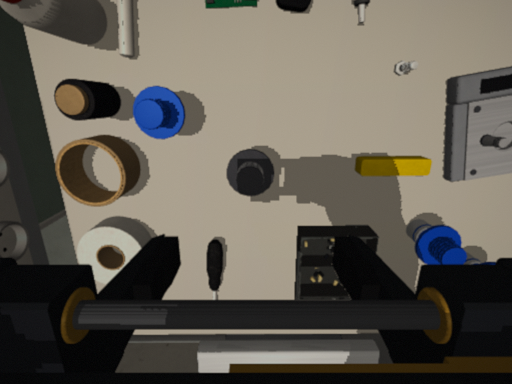

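The cartridge stands upright at px (250,173), with free room for both fingers. Now I move down over the knob.

Emit:
step_arm --motion '[[[0,-0.0086,0.1,0,0,0],[0,-0.0086,0.2,0,0,0],[0,-0.0086,0.28,0,0,0],[0,-0.0086,0.33,0,0,0],[0,-0.0086,0.354,0,0,0],[0,-0.0086,0.354,0,0,0],[0,-0.0086,0.354,0,0,0],[0,-0.0086,0.354,0,0,0]]]'

```text
time: 3.2
tcp_pos: [0.4816, 0.0622, 0.0627]
tcp_rot: [-0.0, 1.0, -0.0, 0.001]
contact_force: [-0.3, 0.6, -0.0]
opening: 0.999
grasp_force: 0.0
```

Centred at 62.7 mm. I close on the knob.

Emit:
step_arm --motion '[[[0,0,0,0,0,0],[0,0,0,0,0,0],[0,0,0,0,0,0],[0,0,0,0,0,0],[0,0,0,0,0,0],[0,0,0,0,0,0]]]' --gripper 20

```text
time: 3.95
tcp_pos: [0.4809, 0.0622, 0.0617]
tcp_rot: [0.0, 1.0, 0.0, -0.0]
contact_force: [0.1, -0.4, 0.2]
opening: 0.344
grasp_force: 0.3
```

Emit:
step_arm --motion '[[[0,0,0,0,0,0],[0,0,0,0,0,0],[0,0,0,0,0,0],[0,0,0,0,0,0],[0,0,-0.04,0,0,0],[0,0,-0.1,0,0,0],[0,0,-0.18,0,0,0],[0,0,-0.2,0,0,0]]]' --gripper 0

```text
time: 4.95
tcp_pos: [0.4819, 0.0626, 0.1634]
tcp_rot: [-0.0, 1.0, 0.0, 0.002]
contact_force: [-0.1, -0.1, -1.9]
opening: 0.333
grasp_force: 30.0
```

Emit:
step_arm --motion '[[[0.008,0.07,0,0,0,0],[0.02,0.19,0,0,0,0],[0.04,0.31,0,0,0,0],[0.055,0.43,0,0,0,0],[0.065,0.54,0,0,0,0],[0.075,0.62,0,0,0,0],[0.075,0.647,0,0,0,0],[0.075,0.647,0,0,0,0]]]'

```text
time: 5.95
tcp_pos: [0.5177, -0.2609, 0.1607]
tcp_rot: [-0.001, 1.0, -0.0, -0.001]
contact_force: [-0.4, 0.5, -2.0]
opening: 0.329
grasp_force: 30.0
```

Emit:
step_arm --motion '[[[0,0,0,0,0,0],[0,0,0,0,0,0],[0,0,0,0,0,0],[0,0,0,0,0,0]]]'

```text
time: 6.45
tcp_pos: [0.5186, -0.2608, 0.1618]
tcp_rot: [0.0, 1.0, 0.0, 0.0]
contact_force: [0.4, -0.5, -2.6]
opening: 0.334
grasp_force: 30.0
```

```bash
python3 - <<'E'
from h import *
f,W,s=grab("wrist"); cv2.imwrite("pics/w3.png",f); np.save("w3.npy",W)
print(s["tcp_pos"],s["tcp_rot"],s["time"],s["contact_force"],s["wrist_torque"])
P=W.reshape(-1,3)
t=s["tcp_pos"]
Q=P[(np.hypot(P[:,0]-t[0],P[:,1]-t[1])<.045)&(P[:,2]>.1)&(P[:,2]<.16)]
print(len(Q),np.percentile(Q,[1,50,99],axis=0))
E
```

```text
[ 0.51862865 -0.26079008  0.16184724] [3.73634008e-06 9.99999914e-01 4.08217615e-04 7.70867477e-05] 6.45 [ 0.37494583 -0.4806857  -2.64904819] [-0.00625406 -0.06176908 -0.00091877]
2537 [[ 0.52411921 -0.28597984  0.10437588]
 [ 0.5350895  -0.26096662  0.15566062]
 [ 0.54648519 -0.23554535  0.1581245 ]]
```

View pics/w3.png

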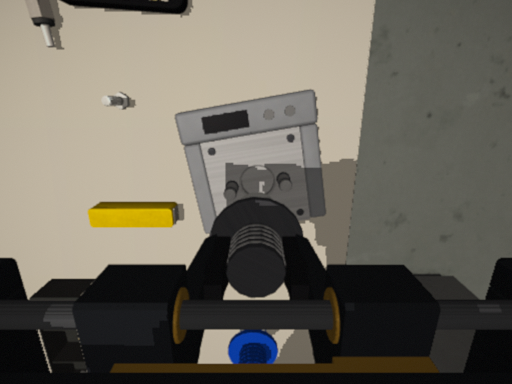

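The flange is centred on the seat's axis, and the seat at (258,180) and the posts are clear. I lower to just above the plate, then go in.

Emit:
step_arm --motion '[[[0,0,0.03,0,0,0],[0,0,0.08,0,0,0],[0,0,0.12,0,0,0],[0,0,0.136,0,0,0],[0,0,0.136,0,0,0],[0,0,0.136,0,0,0]]]'

```text
time: 7.25
tcp_pos: [0.519, -0.2615, 0.0943]
tcp_rot: [0.0, 1.0, -0.0, 0.001]
contact_force: [-0.9, 0.5, -2.4]
opening: 0.33
grasp_force: 30.0
```

Emit:
step_arm --motion '[[[0,0.001,0.006,0,0,0],[0,0.001,0.012,0,0,0],[0,0.001,0.018,0,0,0],[0,0.001,0.022,0,0,0],[0,0.001,0.025,0,0,0],[0,0.001,0.028,0,0,0],[0,0.001,0.028,0,0,0],[0,0.001,0.028,0,0,0]]]'

```text
time: 8.25
tcp_pos: [0.5185, -0.2618, 0.0798]
tcp_rot: [0.0, 1.0, 0.0, 0.0]
contact_force: [0.2, -1.1, -2.2]
opening: 0.334
grasp_force: 30.0
```

Emit:
step_arm --motion '[[[0,0,0.004,0,0,0],[0,0,0.007,0,0,0],[0,0,0.01,0,0,0],[0,0,0.0125,0,0,0],[0,0,0.0145,0,0,0],[0,0,0.0155,0,0,0],[0,0,0.0155,0,0,0],[0,0,0.0155,0,0,0]]]'

```text
time: 9.25
tcp_pos: [0.5185, -0.2618, 0.072]
tcp_rot: [0.0, 1.0, 0.0, 0.0]
contact_force: [0.1, -0.3, -2.0]
opening: 0.337
grasp_force: 30.0
```

Emit:
step_arm --motion '[[[0,0,0,0,0,0],[0,0,0,0,0,0],[0,0,0,0,0,0],[0,0,0,0,0,0],[0,0,-0.02,0,0,0],[0,0,-0.06,0,0,0],[0,0,-0.08,0,0,0],[0,0,-0.08,0,0,0]]]' --gripper 60

```text
time: 10.25
tcp_pos: [0.5191, -0.262, 0.1129]
tcp_rot: [0.0, 1.0, 0.0, 0.001]
contact_force: [0.1, 0.1, -0.2]
opening: 0.599
grasp_force: 0.0
```

Emit:
step_arm --motion '[[[0,0,0,0,0,0],[0,0,0,0,0,0],[0,0,0,0,0,0],[0,0,0,0,0,0],[0,0,0,0,0,0],[0,0,0,0,0,0],[0,0,0,0,0,0],[0,0,0,0,0,0]]]' --gripper 0

```text
time: 11.25
tcp_pos: [0.5186, -0.2618, 0.112]
tcp_rot: [0.0, 1.0, 0.0, 0.0]
contact_force: [0.1, 0.5, -0.2]
opening: 0.005
grasp_force: 0.0
```

```bash
python3 - <<'E'
from h import *
f,W,s=grab("wrist"); cv2.imwrite("pics/w4.png",f)
print(s["tcp_pos"],s["time"],s["contact_force"],s["opening"])
g,V,_=grab("top")
for X in (W,V):
  P=X.reshape(-1,3); P=P[np.hypot(P[:,0]-.5185,P[:,1]+.2615)<.04]
  for a,b in((.088,.101),(.06,.071)):
    Q=P[(P[:,2]>a)&(P[:,2]<b)]
    if len(Q): print(len(Q),np.percentile(Q,[1,50,99],axis=0).round(4).tolist())
a=f; cv2.imwrite("pics/w4.png",a)
E
```

```text
[ 0.5185508  -0.26175887  0.11200687] 11.25 [ 0.10930153  0.48171969 -0.24239268] 0.0046621205546771745
986 [[0.5187, -0.2764, 0.0894], [0.5258, -0.262, 0.0953], [0.5334, -0.248, 0.0968]]
2424 [[0.5021, -0.2889, 0.062], [0.5306, -0.262, 0.0656], [0.5462, -0.2352, 0.0704]]
9 [[0.496, -0.2487, 0.0621], [0.5164, -0.2345, 0.0649], [0.5264, -0.2341, 0.0657]]
```

View pics/w4.png

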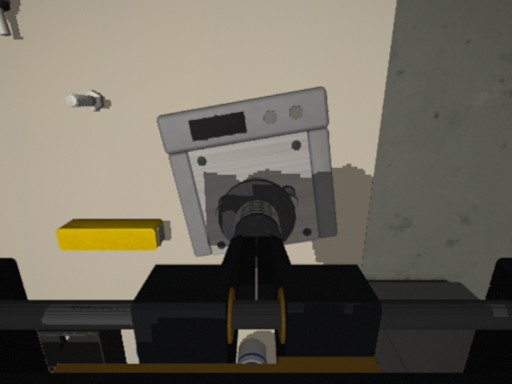

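The cartridge is seated: knob top at 95.5 mm, flange top at 65.6 mm, centred. The shut fingers are above the knob at (257,215). I press in small steps.

Emit:
step_arm --motion '[[[0,0,0.01,0,0,0],[0,0,0.02,0,0,0],[0,0,0.028,0,0,0],[0,0,0.034,0,0,0],[0,0,0.04,0,0,0],[0,0,0.04,0,0,0],[0,0,0.04,0,0,0],[0,0,0.04,0,0,0]]]'

```text
time: 12.35
tcp_pos: [0.5185, -0.2618, 0.0922]
tcp_rot: [0.0, 1.0, 0.0, 0.0]
contact_force: [-0.6, 0.5, 2.7]
opening: -0.0
grasp_force: 1.6
```

Emit:
step_arm --motion '[[[0,0,0.002,0,0,0],[0,0,0.004,0,0,0],[0,0,0.006,0,0,0],[0,0,0.008,0,0,0],[0,0,0.01,0,0,0],[0,0,0.01,0,0,0],[0,0,0.01,0,0,0],[0,0,0.01,0,0,0]]]'

```text
time: 13.35
tcp_pos: [0.5185, -0.2618, 0.0871]
tcp_rot: [0.0, 1.0, 0.0, 0.0]
contact_force: [-1.0, 0.1, 5.3]
opening: 0.007
grasp_force: 2.7
```

Emit:
step_arm --motion '[[[0,0,0.001,0,0,0],[0,0,0.002,0,0,0],[0,0,0.003,0,0,0],[0,0,0.003,0,0,0],[0,0,0.003,0,0,0]]]'

```text
time: 13.98
tcp_pos: [0.5185, -0.2618, 0.0856]
tcp_rot: [0.0, 1.0, 0.0, 0.0]
contact_force: [-1.1, 0.4, 6.2]
opening: 0.007
grasp_force: 2.9
```

Emit:
step_arm --motion '[[[0,0,0.0005,0,0,0],[0,0,0.001,0,0,0],[0,0,0.001,0,0,0],[0,0,0.001,0,0,0]]]'

```text
time: 14.48
tcp_pos: [0.5185, -0.2618, 0.0852]
tcp_rot: [0.0, 1.0, 0.0, 0.0]
contact_force: [-1.5, 0.6, 5.3]
opening: 0.006
grasp_force: 3.0
```

Emit:
step_arm --motion '[[[0,0,0.0005,0,0,0],[0,0,0.001,0,0,0],[0,0,0.001,0,0,0],[0,0,0.001,0,0,0]]]'

```text
time: 14.98
tcp_pos: [0.5186, -0.2618, 0.085]
tcp_rot: [0.0, 1.0, 0.0, 0.0]
contact_force: [-1.7, 0.6, 8.7]
opening: 0.009
grasp_force: 4.3
```

Emit:
step_arm --motion '[[[0,0,0.0005,0,0,0],[0,0,0.0005,0,0,0],[0,0,0.0005,0,0,0]]]'

```text
time: 15.35
tcp_pos: [0.5185, -0.2617, 0.0849]
tcp_rot: [0.0, 1.0, 0.0, 0.0]
contact_force: [-1.7, 1.5, 10.0]
opening: 0.005
grasp_force: 5.2
```

Emit:
step_arm --motion '[[[0,0,0.0005,0,0,0],[0,0,0.0005,0,0,0],[0,0,0.0005,0,0,0]]]'

```text
time: 15.72
tcp_pos: [0.5186, -0.2617, 0.0849]
tcp_rot: [0.0, 1.0, 0.0, 0.0]
contact_force: [-2.8, 1.4, 12.4]
opening: 0.007
grasp_force: 6.2
```

The force is climbing with no further travel, so about 6 N is on the posts. I hold.

Emit:
step_arm --motion '[[[0,0,0,0,0,0],[0,0,0,0,0,0],[0,0,0,0,0,0],[0,0,0,0,0,0],[0,0,0,0,0,0],[0,0,0,0,0,0],[0,0,0,0,0,0],[0,0,0,0,0,0]]]'

```text
time: 16.73
tcp_pos: [0.5186, -0.2617, 0.0849]
tcp_rot: [0.0, 1.0, 0.0, 0.0]
contact_force: [-3.6, 1.6, 12.2]
opening: 0.004
grasp_force: 6.2
```

Emit:
step_arm --motion '[[[0,0,0,0,0,0],[0,0,0,0,0,0],[0,0,0,0,0,0],[0,0,0,0,0,0],[0,0,0,0,0,0],[0,0,0,0,0,0],[0,0,0,0,0,0],[0,0,0,0,0,0]]]'

```text
time: 17.73
tcp_pos: [0.5186, -0.2617, 0.0849]
tcp_rot: [0.0, 1.0, 0.0, 0.0]
contact_force: [-3.0, 1.9, 12.8]
opening: 0.003
grasp_force: 6.2
```

Emit:
step_arm --motion '[[[0,0,0,0,0,0],[0,0,0,0,0,0],[0,0,0,0,0,0],[0,0,0,0,0,0]]]'

```text
time: 18.23
tcp_pos: [0.5185, -0.2617, 0.0849]
tcp_rot: [0.0, 1.0, 0.0, 0.0]
contact_force: [-2.3, 1.2, 11.8]
opening: 0.005
grasp_force: 6.2
```

Held for 2.5 s at 12 N in all. I let the cap up gently and back off.

Emit:
step_arm --motion '[[[0,0,-0.004,0,0,0],[0,0,-0.008,0,0,0],[0,0,-0.012,0,0,0],[0,0,-0.016,0,0,0],[0,0,-0.02,0,0,0],[0,0,-0.024,0,0,0],[0,0,-0.028,0,0,0],[0,0,-0.034,0,0,0]]]'

```text
time: 19.23
tcp_pos: [0.5185, -0.2617, 0.1009]
tcp_rot: [-0.0, 1.0, 0.0, -0.0]
contact_force: [0.5, 0.1, 0.0]
opening: 0.004
grasp_force: 0.0
```

Emit:
step_arm --motion '[[[0,0,-0.03,0,0,0],[0,0,-0.08,0,0,0],[0,0,-0.13,0,0,0],[0,0,-0.15,0,0,0],[0,0,-0.15,0,0,0],[0,0,-0.15,0,0,0]]]'

```text
time: 19.98
tcp_pos: [0.518, -0.2615, 0.1753]
tcp_rot: [-0.0, 1.0, 0.0, -0.001]
contact_force: [0.3, -0.8, -0.3]
opening: 0.003
grasp_force: 0.0
```

```bash
python3 - <<'E'
from h import *
f,W,s=grab("wrist"); cv2.imwrite("pics/w5.png",f)
print(s["tcp_pos"],s["time"],s["contact_force"],s["opening"])
P=W.reshape(-1,3); P=P[np.hypot(P[:,0]-.5185,P[:,1]+.2615)<.04]
for a,b in((.085,.104),(.05,.071)):
    Q=P[(P[:,2]>a)&(P[:,2]<b)]
    if len(Q): print(len(Q),np.percentile(Q,[1,50,99],axis=0).round(4).tolist())
E
```

```text
[ 0.51795178 -0.2615021   0.17527388] 19.975 [ 0.30133281 -0.79833921 -0.34206738] 0.002545756711964046
1032 [[0.505, -0.2759, 0.0855], [0.5204, -0.2617, 0.0955], [0.533, -0.2482, 0.0971]]
1596 [[0.492, -0.2887, 0.0622], [0.5283, -0.2616, 0.0656], [0.5459, -0.2353, 0.0693]]
```

View pics/w5.png

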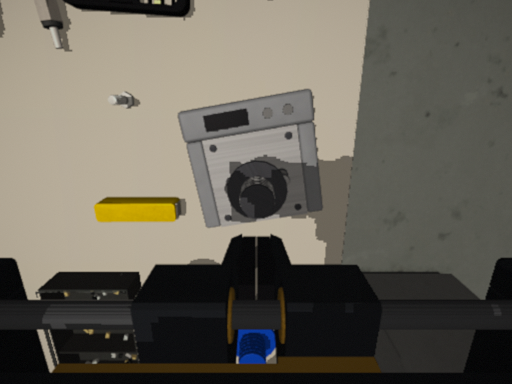

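The cartridge stands seated at (258,190) with the cap fully up (knob top 95.5 mm). The hex keys and bolt have not moved.

```bash
python3 -c "
from rig import bot
print(bot.sign_off())"
```

```text
the job is handed in; nothing more can be done
None
```

The cartridge was seated, pressed onto the posts and held there for 2.5 s with about 6 N on them beyond the spring, then released with its cap fully up; I handed the job in at about 20 s, and no verdict came back.

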